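# Dry-set a small stone sill level on two uneven piers

## Robot

A 7-joint arm with a two-finger parallel gripper is mounted at the origin on the work surface. World frame = base frame: x ahead of the robot, y to its left, z up, the work surface at z = 0. Lengths are in m, angles in rad, forces in N, time in s.
With the tool pointing down it reaches from about 0.425 to 0.875 m from the base axis. Payload 4.7 kg.
Tool frame: the origin (TCP) lies at the very end of the fingers, on their centre line; the grasp point (between the pads) lies behind it (ctrl.tcp_to_grasp is the z of the grasp point in the tool frame, in m); z points along the fingers, y is the line along which they close (so a half turn about z gives the same grasp; the last joint's range is limited). The gripper opens to 87 mm and grips with 3 to 60 N. Pads are 19 mm wide; open, the fingers measure 117 mm over their backs; the gripper's body (75 mm by 190 mm) begins 51 mm behind the grasp point.
Start: joints at [1.158, 0.321, -0.07, 1.45, 0.023, 1.371, -0.057], TCP at [0.269, -0.592, 0.223] pointing down, gripper open.
Joint ranges: [-2.86, 2.86], [-0.3, 2.09], [-1.38, 1.24], [0.06, 2.45], [-1.56, 4.7], [0.09, 2.05], [-2.69, 2.69]. Speed limits (rad/s): [2.57, 2.57, 3.14, 3.14, 3.14, 3.14, 3.14].

## Interface

Orientations are given as a rotation vector (axis times angle).
In Python, from bench import ctrl gives the robot as it stands.
- The arm moves only by the tool step_arm, never from a script. Its argument "targets" is a list of rows, each a list of 7 numbers: the shift along the world's x, y, z in cm, then the turn, a rotation vector about the world's x, y, z in degrees, then the opening, from 0 (shut) to 1 (fully open). A call has exactly 5 rows; each row shifts and turns the commanded pose from where the row before left it; what a row does not reach is not made up. A row lasts 1/12 s, in which the tool goes at most 41.7 mm and 7.16 degrees, less where a joint would pass 70% of its speed; a pose out of reach is approached as far as the arm can. A call with a gripper value outside its range is refused whole. The fingers move at their own pace and stop on an object; "force" is the grip in N (left out, the last holds). Time passes only in rows, so rows that do not move let the fingers close, or fill a call up. It gives the time, the measured TCP pose, the force, the opening and the grip force at its end, in the units of the state.
- ctrl.get_state(): the state, without advancing time (a new reading comes with each control period).
- ctrl.get_image(name): name is "side" or "top" or "wrist"; returns (picture, depth): 384x512x3 uint8, red, green, blue; 384x512 float32, m along the optical axis (not along the pixel's ray), 0 where there is no reading.
- ctrl.camera_params(name): a dict with "intrinsics" (3x3 intrinsics, pixels), "rvec" (rotation vector, rad) and "tvec" (3), from world to camera coordinates, as OpenCV has them; the wrist camera has in their place "hand_eye" (4x4, takes a point from camera to tool coordinates, whose origin is the TCP and whose axes are the flange's). Camera axes: x right, y down, z forward; pixel columns grow to the right and rows downward; lengths in m; the calibration is good to about 2 mm. The wrist camera is an equidistant fisheye: a pixel r from the principal point sees the ray r / f radians off the axis. A picture is of the moment at which its call begins: read the wrist's pose just before it. camera_params takes no time and is no camera call.
- ctrl.close_job(): hands the job in; it is judged then, once.
The state is a dict: "time": time; "joint_positions": joint angles; "qd": joint speeds; "joint_torque": joint torques, N m; "position": TCP position; "tool_rot": TCP orientation; "ft_force": force on the tool from outside, world axes, zero at the start; "torque": the same for the moment, N m; "grip_width": opening from 0.0 (shut) to 1.0 (fully open); "grip_force": force on a finger pad.
Only numpy, scipy, OpenCV 4.12 (cv2) and the standard library are available. Lean on these libraries where they do the work, as an engineer would, in place of code of your own. Each camera call takes 0.05 s, during which the arm holds its last target. There are 200 camera calls.

## Task

Dry-set the stone sill on the two uneven piers: lay the thick packer in the middle of the low pier's top and the thin packer in the middle of the high pier's top, and stand the round prop on the board midway between the piers. Then lay the sill across both packers, centred over the board and running along the line of the piers, and finally stand the spirit level on its narrow edge along the top of the sill, at its middle. Don't push the tape measure or the tub of screws out of place, and let go of everything.

Things in the scene. Friction and masses are not known exactly. Their poses are not given: they have to be found in the camera images.
- board: Dark brown plywood board 130 (x) x 310 (y) x 12 mm lying fixed on the bench, carrying the two piers. Origin: centre of its underside, on the bench top; z up. Its y axis is the line of the piers: their centres lie on it, 85 mm either side of the middle, either pier at either end. Its x axis points away from the robot, give or take about 20 degrees.
- pier_high: High pier: grey concrete block, 75 x 75 mm and 65 mm high, fixed on the board and turned with it. Origin: centre of its underside, on the board top (12 mm above the bench); its top is 65 mm above its origin.
- pier_low: Low pier: grey concrete block, 100 mm (x, across the board) x 75 mm (y) and 45 mm high, fixed on the board and turned with it. Origin: centre of its underside, on the board top (12 mm above the bench); its top is 45 mm above its origin.
- thin_packer: Thin dark hardwood packer, loose, 70 (x) x 45 (y) x 12 mm high, about 35 g, lying flat on the bench. Origin: centre of its underside. It brings the high pier to the same level as the low pier with the thick packer (89 mm above the bench).
- thick_packer: Thick dark hardwood packer, loose, 55 (x) x 45 (y) x 32 mm high, about 60 g, lying flat on the bench. Origin: centre of its underside.
- prop: Prop: upright round pale-wood post, loose, 40 mm diameter, 75 mm high, about 70 g. Origin: centre of its lower end; z along its axis, up. On the board between the piers its top ends 2 mm below the underside of the laid sill, so it must be placed before the sill.
- sill: Stone sill: beige bar, loose, 250 (x) x 50 (y) x 22 mm high, about 0.6 kg, lying flat on the bench. Origin: centre of its underside; x along its length.
- level: Small spirit level: aluminium bar with black ends and green vials, loose, 180 (x) x 24 (y) x 40 mm high, about 0.2 kg, standing on its 24 mm wide edge, green window up. Origin: centre of its underside; x along its length.
- tape: Tape measure, black with a round yellow disc on each side, 70 x 36 x 60 mm high, on the bench; to be left alone. Origin: centre of its underside.
- screw_tub: White open round tub of brass screws, 80 mm across the rim, 45 mm high, on the bench; to be left alone. Origin: centre of its underside.
There are look-alikes about, which are no part of the job. Of the things like the thin_packer, leave any that is green, purple or yellow; of the rest the larger one is meant.

How it is judged:
By the outcome, as a careful person would: the job done as asked, in the order asked, and still so for the second after the job is handed in, with the robot touching nothing.
It also fails if it takes over 112 s, if anything falls off the work surface, if the arm or the gripper's body presses on something with over 40 N, if the wrist force passes 120 N, or if a joint passes its speed limit or range.

## Working session

There is one attempt and no reset: what is moved stays moved. The work goes in short steps, Python scripts to look and compute and a tool call to move; the robot and the scene stay as the last step left them, time stands still between calls to the robot, and variables do not carry over. Pictures are saved under pics/ and viewed, at most 14 in all, crops included, and the job is handed in when it is done.

Besides the shell and the picture viewer there is one more tool, called after "Emit:" by a JSON object that holds its "method" and its "body". step_arm: Moves the arm, as the interface text tells. Its arguments: {"type":"object","properties":{"targets":{"type":"array"},"force":{"type":"number"}},"required":["targets"]}

```bash
mkdir -p pics; ls; python3 - <<'E'
from bench import ctrl
import cv2,numpy as np
for n in("top","side"):
    im,d=ctrl.get_image(n); np.savez(n+".npz",im=im,d=d); cv2.imwrite(f"pics/{n}0.png",im[:,:,::-1])
    print(n,ctrl.camera_params(n))
print(ctrl.camera_params("wrist"),ctrl.tcp_to_grasp); print(ctrl.get_state())
E
```

```text
pics
top {'intrinsics': array([[376.46989553,   0.        , 261.26625945],
       [  0.        , 376.46989553, 194.25796299],
       [  0.        ,   0.        ,   1.        ]]), 'rvec': array([ 2.17784958, -2.17769103,  0.07602364]), 'tvec': array([0.10595201, 0.50948217, 1.36718294])}
side {'intrinsics': array([[465.11111265,   0.        , 262.08083592],
       [  0.        , 465.11111265, 182.85882802],
       [  0.        ,   0.        ,   1.        ]]), 'rvec': array([ 0.24267889, -2.6336662 ,  1.54597772]), 'tvec': array([0.5196512 , 0.05675886, 1.69282927])}
{'intrinsics': array([[297.31863964,   0.        , 257.73594437],
       [  0.        , 297.31863964, 192.6651279 ],
       [  0.        ,   0.        ,   1.        ]]), 'hand_eye': array([[ 1.51000647e-04, -9.59254000e-01, -2.82545111e-01,
         7.86702576e-02],
       [ 9.99999136e-01,  5.13853795e-04, -1.21012815e-03,
         2.09704598e-04],
       [ 1.30600714e-03, -2.82544684e-01,  9.59253249e-01,
        -1.61394782e-01],
       [ 0.00000000e+00,  0.00000000e+00,  0.00000000e+00,
         1.00000000e+00]])} -0.0187
{'time': 0.1, 'joint_positions': array([ 1.15811331,  0.32177538, -0.07011802,  1.45155605,  0.0226057 ,
        1.3708475 , -0.05688166]), 'qd': array([-6.88739046e-04, -2.79705596e-03,  2.34107389e-04, -4.05945692e-03,
       -3.16448567e-03,  9.86717170e-05,  3.47054085e-04]), 'joint_torque': array([-3.50431246e-04, -4.92570269e+01, -4.05869242e-01, -3.13403463e+01,
       -6.42362586e-02,  3.95007699e-02,  9.84261419e-05]), 'position': array([ 0.26882209, -0.59123905,  0.22155243]), 'tool_rot': array([-3.06861262e+00, -6.65066440e-01,  7.36739628e-04]), 'ft_force': array([ 0.20771164, -0.69826241,  0.71873302]), 'torque': array([ 0.01204381, -0.05151145,  0.01356971]), 'grip_force': 0.0, 'grip_width': 1.0014204793480468}
```

View pics/top0.png

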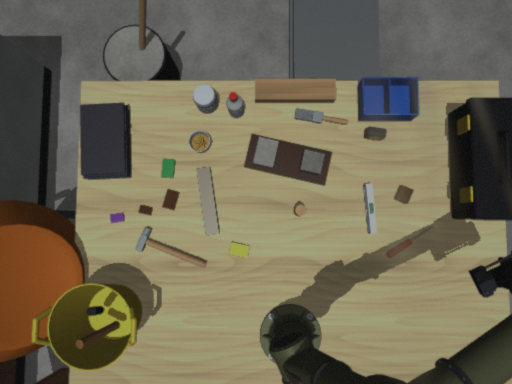

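View pics/side0.png

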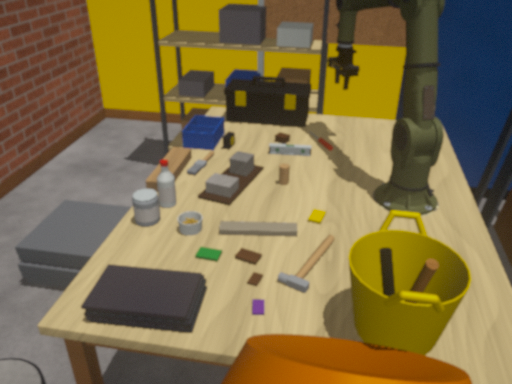

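The top view shows the board at (288,159), with piers at (265,152) and (312,162). The sill is at (208,201), the level at (370,208), the prop at (299,210), the thick packer at (403,194) and the thin packer at (171,199); the smaller dark one at (145,210) is a look-alike. The tape is at (375,133) and the tub at (200,142). The side view agrees.

```bash
cat > h.py <<'E'
import cv2,numpy as np
from bench import ctrl
from scipy.spatial.transform import Rotation as R
def cam(n,st=None):
    p=ctrl.camera_params(n);K=p["intrinsics"]
    if n=="wrist":
        T=np.eye(4);T[:3,:3]=R.from_rotvec(st["tool_rot"]).as_matrix();T[:3,3]=st["position"];return K,T@p["hand_eye"]
    M=np.eye(4);M[:3,:3]=R.from_rotvec(p["rvec"]).as_matrix();M[:3,3]=p["tvec"];return K,np.linalg.inv(M)
def rays(n,K,uv):
    q=(np.asarray(uv,float).reshape(-1,2)-K[:2,2])/K[0,0]
    if n!="wrist":return np.c_[q,np.ones(len(q))]
    r=np.linalg.norm(q,axis=1)+1e-12
    return np.c_[q*(np.tan(r)/r)[:,None],np.ones(len(q))]   # z=1 scaled
def onplane(n,K,T,uv,z):
    d=rays(n,K,uv)@T[:3,:3].T; return T[:3,3]+d*((z-T[2,3])/d[:,2])[:,None]
def cloud(n,K,T,d):
    v,u=np.mgrid[:d.shape[0],:d.shape[1]]
    P=(rays(n,K,np.c_[u.ravel(),v.ravel()])*d.reshape(-1,1))@T[:3,:3].T+T[:3,3]
    return P.reshape(*d.shape,3)
def rect(n,K,T,mask,z):
    """min-area rect (world, on plane z) of the mask: centre, long, short, yaw of long side deg"""
    cs,_=cv2.findContours(mask.astype(np.uint8),cv2.RETR_EXTERNAL,cv2.CHAIN_APPROX_NONE)
    c=max(cs,key=cv2.contourArea)
    W=onplane(n,K,T,c.reshape(-1,2),z)[:,:2]
    (cx,cy),(w,h),a=cv2.minAreaRect((W*1000).astype(np.float32))
    if w<h:w,h,a=h,w,a+90
    return np.round([cx,cy,w,h,(a+90)%180-90],1)
E
python3 - <<'E'
from h import *
D=np.load("top.npz");im,d=D["im"],D["d"];K,T=cam("top")
P=cloud("top",K,T,d)
hsv=cv2.cvtColor(im,cv2.COLOR_RGB2HSV)
S={"pier265":(265,152,.0),"pier312":(312,162,0),"board":(288,159,.012),"sill":(208,201,.022),"level":(370,208,.04),"prop":(299,210,.075),"thick":(403,194,.032),"thin":(171,199,.012),"small":(145,210,.012),"tape":(375,133,.06),"tub":(200,142,.045)}
for k,(u,v,z) in S.items():
    print(k,np.round(P[v,u]*1000),hsv[v,u],end=" ")
    zz=P[v,u,2] if k[:4]=="pier" else z
    m=(P[:,:,2]>max(.006,zz*.6)).astype(np.uint8)
    w=np.zeros_like(m);r=45 if k in("sill","level","board")else 20
    w[v-r:v+r,u-r:u+r]=1
    n,l=cv2.connectedComponents(m*w)
    if l[v,u]:print(rect("top",K,T,l==l[v,u],zz))
    else:print("bg")
E
```

```text
pier265 [660.  92.  56.] [ 30   8 121] [659.2  90.  103.2  75.1 -13.2]
pier312 [620. -75.  75.] [30  8 98] [621.  -73.   79.8  79.3  77.2]
board [642.   6.  14.] [10 77 60] [643.7   7.9 315.2 135.6  76.7]
sill [484. 302.  22.] [ 25  32 136] [486.6 303.5 249.3  51.3   8.7]
level [ 458. -287.   42.] [ 63  61 108] [ 457.1 -290.2  178.3   27.9    3.6]
prop [449. -27.  79.] [ 17 104 154] [449.5 -32.8  38.8  35.2  90. ]
thick [ 509. -410.   34.] [17 97 87] [ 507.9 -416.9   57.7   54.   -23.6]
thin [493. 441.  11.] [ 12 133  65] [491.5 444.4  69.1  50.1 -15.9]
small [452. 537.  13.] [ 10 135  66] [453.5 538.2  50.8  29.5  76.1]
tape [ 729. -306.   59.] [20 42 73] [ 730.  -308.6   73.1   42.    82.6]
tub [704. 334.  24.] [ 21 135 106] bg
```

Emit:
{"method": "step_arm", "body": {"targets": [[1.2,0.87,-0.3,0,0,6.5,1],[1.2,0.87,-0.3,0,0,6.5,1],[1.2,0.87,-0.3,0,0,6.5,1],[1.2,0.87,-0.3,0,0,6.5,1],[1.2,0.87,-0.3,0,0,6.5,1]], "force": 25}}

```text
time: 0.52
position: [0.3294, -0.5475, 0.2068]
tool_rot: [-2.757, -1.505, 0.0]
ft_force: [-0.3, 0.8, 0.2]
grip_width: 1.0
grip_force: 0.0
```

Emit:
{"method": "step_arm", "body": {"targets": [[1.2,0.87,-0.3,0,0,6.5,1],[1.2,0.87,-0.3,0,0,6.5,1],[1.2,0.87,-0.3,0,0,6.5,1],[1.2,0.87,-0.3,0,0,6.5,1],[1.2,0.87,-0.3,0,0,6.5,1]]}}

```text
time: 0.93
position: [0.3894, -0.504, 0.1919]
tool_rot: [-2.225, -2.216, -0.0]
ft_force: [-0.4, -1.1, 0.2]
grip_width: 1.003
grip_force: 0.0
```

Emit:
{"method": "step_arm", "body": {"targets": [[1.2,0.87,-0.3,0,0,6.5,1],[1.2,0.87,-0.3,0,0,6.5,1],[1.2,0.87,-0.3,0,0,6.5,1],[1.2,0.87,-0.3,0,0,6.5,1],[1.2,0.87,-0.3,0,0,6.5,1]]}}

```text
time: 1.35
position: [0.4493, -0.4606, 0.1769]
tool_rot: [-1.516, -2.751, -0.001]
ft_force: [-0.2, -0.3, -0.1]
grip_width: 0.996
grip_force: 0.0
```

Emit:
{"method": "step_arm", "body": {"targets": [[1.2,0.87,-0.3,0,0,6.5,1],[1.2,0.87,-0.3,0,0,6.5,1],[1.2,0.87,-0.3,0,0,6.5,1],[1.2,0.87,-0.3,0,0,6.5,1],[0,0,0,0,0,6.5,1]]}}

```text
time: 1.77
position: [0.4998, -0.4224, 0.1643]
tool_rot: [-0.678, -3.067, -0.006]
ft_force: [0.4, 0.3, 0.5]
grip_width: 1.003
grip_force: 0.0
```

```bash
cat >> h.py <<'E'
def look(z,xy,name=None,lo=.6,rad=.2):
    st=ctrl.get_state();K,T=cam("wrist",st);im,d=ctrl.get_image("wrist")
    if name:cv2.imwrite(f"pics/{name}.png",im[:,:,::-1])
    P=cloud("wrist",K,T,d)
    m=((P[:,:,2]>z*lo)&(P[:,:,2]<z+.01)&(d>0)&(np.hypot(P[:,:,0]-xy[0],P[:,:,1]-xy[1])<rad)).astype(np.uint8)
    n,l,s,c=cv2.connectedComponentsWithStats(m)
    i=1+np.argmax(s[1:,4])
    e=R.from_rotvec(st["tool_rot"]).as_matrix()
    print("rect",rect("wrist",K,T,l==i,z),"touch",s[i],"medz",round(float(np.median(P[:,:,2][l==i]))*1000,1),"TCP",np.round(st["position"]*1000,1),"close",round(np.degrees(np.arctan2(e[1,1],e[0,1])),1))
    return im,P,l==i
E
python3 -c "
from h import *
look(.032,(.508,-.417),'w1',rad=.06)"
```

```text
rect [ 509.1 -418.2   56.8   44.7  -24.7] touch [ 242  163   45   54 2286] medz 31.0 TCP [ 499.8 -422.4  164.3] close 65.1
```

View pics/w1.png

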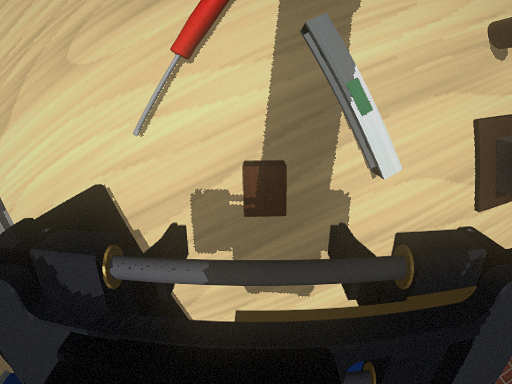

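The wrist view shows the thick packer at (265,188), lined up with the fingers. It's clear to grasp.

Emit:
{"method": "step_arm", "body": {"targets": [[0.93,0.42,-3.0,0,0,0,1],[0,0,-4.0,0,0,0,1],[0,0,-4.0,0,0,0,1],[0,0,-3.0,0,0,0,1],[0,0,-1.4,0,0,0,1]]}}

```text
time: 2.23
position: [0.5027, -0.4207, 0.0062]
tool_rot: [-0.697, -3.056, -0.005]
ft_force: [-0.7, -0.0, -0.4]
grip_width: 0.997
grip_force: 0.0
```

Emit:
{"method": "step_arm", "body": {"targets": [[0,0,0,0,0,0,0.3],[0,0,0,0,0,0,0.3],[0,0,0,0,0,0,0.3],[0,0,0,0,0,0,0.3],[0,0,0,0,0,0,0.3]]}}

```text
time: 2.65
position: [0.5077, -0.4233, 0.014]
tool_rot: [0.694, 3.06, -0.003]
ft_force: [-0.1, -0.9, -0.1]
grip_width: 0.709
grip_force: 0.0
```

Emit:
{"method": "step_arm", "body": {"targets": [[0,0,0,0,0,0,0.3],[0,0,0,0,0,0,0.3],[0,0,0,0,0,0,0.3],[0,0,0,0,0,0,0.3],[0,0,0,0,0,0,0.3]]}}

```text
time: 3.07
position: [0.5069, -0.4223, 0.0124]
tool_rot: [0.694, 3.063, -0.0]
ft_force: [-0.1, 1.2, 5.4]
grip_width: 0.517
grip_force: 25.0
```

```bash
python3 -c "
from h import *
im,P,m=look(.032,(.508,-.417),None,rad=.06)
cv2.imwrite('pics/w2.png',im[:,:,::-1])"
```

```text
rect [ 494.4 -415.6   70.8   33.4   64.4] touch [ 192  201  132   59 5619] medz 31.1 TCP [ 506.9 -422.3   12.4] close 64.5
```

Emit:
{"method": "step_arm", "body": {"targets": [[0,0,3,0,0,0,0.3],[0,0,4,0,0,0,0.3],[1.4,3.3,1.2,0,0,1,0.3],[1.4,3.3,1.2,0,0,1,0.3],[1.4,3.3,1.2,0,0,1,0.3]]}}

```text
time: 3.53
position: [0.5482, -0.3229, 0.1181]
tool_rot: [0.616, 3.08, -0.0]
ft_force: [-0.3, 0.6, -1.1]
grip_width: 0.518
grip_force: 25.0
```

Emit:
{"method": "step_arm", "body": {"targets": [[1.4,3.3,1.2,0,0,1,0.3],[1.4,3.3,1.2,0,0,1,0.3],[1.4,3.3,1.2,0,0,1,0.3],[1.4,3.3,1.2,0,0,1,0.3],[1.4,3.3,1.2,0,0,1,0.3]]}}

```text
time: 3.95
position: [0.6183, -0.1569, 0.1776]
tool_rot: [-0.478, -3.104, 0.001]
ft_force: [0.7, -0.3, -0.8]
grip_width: 0.514
grip_force: 25.0
```

Emit:
{"method": "step_arm", "body": {"targets": [[1.4,3.3,1.2,0,0,1,0.3],[1.4,3.3,1.2,0,0,1,0.3],[1.4,3.3,1.2,0,0,1,0.3],[1.4,3.3,1.2,0,0,1,0.3],[1.4,3.3,1.2,0,0,0.4,0.3]]}}

```text
time: 4.37
position: [0.6885, 0.0078, 0.2374]
tool_rot: [-0.359, -3.12, 0.001]
ft_force: [0.6, -1.0, -0.5]
grip_width: 0.516
grip_force: 25.0
```

Emit:
{"method": "step_arm", "body": {"targets": [[0,0,0,0,0,0,0.3],[0,0,0,0,0,0,0.3],[0,0,0,0,0,0,0.3],[0,0,0,0,0,0,0.3],[0,0,0,0,0,0,0.3]]}}

```text
time: 4.78
position: [0.6879, 0.0042, 0.2367]
tool_rot: [-0.364, -3.119, 0.002]
ft_force: [-0.4, -0.9, -0.6]
grip_width: 0.515
grip_force: 25.0
```

```bash
python3 -c "
from h import *
st=ctrl.get_state();K,T=cam('wrist',st)
im,P,m=look(.057,(.659,.09),'w3',lo=.85,rad=.1)
im,P,m=look(.077,(.621,-.073),None,lo=.9,rad=.08)
im,P,m=look(.012,(.640,.008),None,lo=.6,rad=.2)
im,P,m=look(.077,(.621,-.073),None,lo=.08,rad=.18)
"
```

```text
rect [662.1  88.5  99.2  75.3 -13.1] touch [ 290   94   65   85 5139] medz 56.2 TCP [687.9   4.2 236.7] close 76.7
rect [624.2 -74.9  75.3  74.8  76.9] touch [ 142  105   67   68 4175] medz 76.0 TCP [688.    4.5 236.9] close 76.7
rect [643.2   6.7 308.8 129.9  77. ] touch [  137    83   230   100 11667] medz 11.2 TCP [688.    4.8 237.1] close 76.7
rect [633.5  -9.1 218.7 107.9  77.5] touch [  137    83   196   100 18195] medz 12.3 TCP [688.1   5.2 237.3] close 76.7
```

View pics/w3.png

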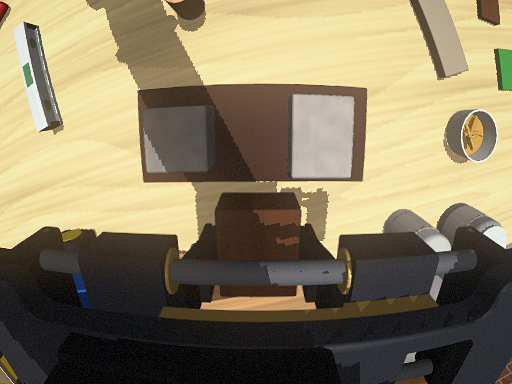

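The wrist view shows the low pier at (322,137), the high pier at (178,138), the board, and the packer held squarely at (258,230).

Emit:
{"method": "step_arm", "body": {"targets": [[-0.86,2.74,0,0,0,0.3,0.3],[-0.86,2.74,-1,0,0,0,0.3],[-0.86,2.75,-1,0,0,0,0.3],[0,0,-3,0,0,0,0.3],[0,0,-4,0,0,0,0.3]]}}

```text
time: 5.4
position: [0.6641, 0.0931, 0.151]
tool_rot: [0.344, 3.115, 0.005]
ft_force: [1.4, -0.6, -0.5]
grip_width: 0.509
grip_force: 25.0
```

Emit:
{"method": "step_arm", "body": {"targets": [[0,0,-4,0,0,0,0.3],[0,0,-2,0,0,0,0.3],[0,0,0,0,0,0,0.3],[0,0,0,0,0,0,0.3],[0,0,0,0,0,0,0.3]]}}

```text
time: 5.82
position: [0.664, 0.0894, 0.0898]
tool_rot: [0.352, 3.119, 0.002]
ft_force: [0.3, -0.2, -0.2]
grip_width: 0.515
grip_force: 25.0
```

Emit:
{"method": "step_arm", "body": {"targets": [[-0.15,0,-1.0,0,0,0,0.3],[0,0,-0.7,0,0,0,0.3],[0,0,0,0,0,0,0.3],[0,0,0,0,0,0,0.3],[0,0,0,0,0,0,0.3]]}}

```text
time: 6.23
position: [0.6613, 0.0891, 0.0709]
tool_rot: [0.351, 3.121, 0.0]
ft_force: [0.6, -0.2, -0.6]
grip_width: 0.513
grip_force: 25.0
```

Emit:
{"method": "step_arm", "body": {"targets": [[0.05,0,-0.2,0,0,0,0.3],[0,0,0,0,0,0,0.3],[0,0,0,0,0,0,0.3],[0,0,0,0,0,0,0.3],[0,0,0,0,0,0,0.3]]}}

```text
time: 6.65
position: [0.6621, 0.0893, 0.0694]
tool_rot: [0.351, 3.12, 0.001]
ft_force: [-1.4, -0.0, 3.7]
grip_width: 0.512
grip_force: 25.0
```

Emit:
{"method": "step_arm", "body": {"targets": [[0,0,0,0,0,0,1],[0,0,0,0,0,0,1],[0,0,0,0,0,0,1],[0,0,0,0,0,0,1],[0,0,0,0,0,0,1]]}}

```text
time: 7.07
position: [0.6613, 0.089, 0.0681]
tool_rot: [-0.351, -3.121, 0.0]
ft_force: [0.6, -0.2, 0.3]
grip_width: 0.809
grip_force: 0.0
```

Emit:
{"method": "step_arm", "body": {"targets": [[0,0,1,0,0,0,1],[0,0,3.5,0,0,0,1],[0,0,4,0,0,0,1],[-1.7,3.55,0.2,0,0,0,1],[-1.7,3.55,0.2,0,0,0,1]]}}

```text
time: 7.48
position: [0.6304, 0.1583, 0.1614]
tool_rot: [0.362, 3.114, 0.002]
ft_force: [-0.1, 1.6, -1.1]
grip_width: 0.998
grip_force: 0.0
```

Emit:
{"method": "step_arm", "body": {"targets": [[-1.7,3.55,0.2,0,0,0,1],[-1.7,3.55,0.2,0,0,0,1],[-1.7,3.55,0.2,0,0,0,1],[-1.7,3.55,0.2,0,0,0,1],[-1.7,3.55,0.2,0,0,0,1]]}}

```text
time: 7.9
position: [0.5417, 0.3391, 0.1687]
tool_rot: [0.352, 3.121, 0.001]
ft_force: [0.2, -0.2, 0.1]
grip_width: 1.002
grip_force: 0.0
```

Emit:
{"method": "step_arm", "body": {"targets": [[-1.7,3.55,0,0,0,0,1],[-1.7,3.55,0,0,0,0,1],[-1.7,3.55,0,0,0,0,1],[0,0,0,0,0,0,1],[0,0,0,0,0,0,1]]}}

```text
time: 8.32
position: [0.4883, 0.4478, 0.1686]
tool_rot: [-0.34, -3.122, -0.003]
ft_force: [1.7, -1.2, 0.4]
grip_width: 1.0
grip_force: 0.0
```

```bash
python3 -c "
from h import *
im,P,m=look(.012,(.492,.444),'w4',rad=.06)
p=P[m];im2=im[m];print(np.median(im2,axis=0))
"
```

```text
rect [491.3 443.3  70.4  44.9 -15.5] touch [ 233  150   43   63 2482] medz 11.1 TCP [488.3 447.8 168.6] close 77.6
[89. 61. 40.]
```

Emit:
{"method": "step_arm", "body": {"targets": [[0,-0.07,-3.0,0,0,-2.5,1],[0,0,-4.0,0,0,0,1],[0,0,-4,0,0,0,1],[0,0,-3,0,0,0,1],[0,0,-1,0,0,0,1]]}}

```text
time: 8.78
position: [0.4912, 0.4381, 0.0122]
tool_rot: [-0.424, -3.109, 0.012]
ft_force: [-0.6, -0.7, 0.2]
grip_width: 1.005
grip_force: 0.0
```

Emit:
{"method": "step_arm", "body": {"targets": [[0,0,0,0,0,0,1],[0,0,0,0,0,0,1],[0,0,0,0,0,0,1],[0,0,0,0,0,0,1],[0,0,0,0,0,0,1]]}}

```text
time: 9.2
position: [0.4927, 0.4444, 0.0199]
tool_rot: [0.419, 3.111, 0.004]
ft_force: [-0.2, -0.3, 0.4]
grip_width: 1.003
grip_force: 0.0
```

Emit:
{"method": "step_arm", "body": {"targets": [[-0.1,-0.05,-1.0,0,0,0,1],[0,0,-0.6,0,0,0,1],[0,0,0,0,0,0,0.3],[0,0,0,0,0,0,0.3],[0,0,0,0,0,0,0.3]]}}

```text
time: 9.62
position: [0.4902, 0.4426, 0.0011]
tool_rot: [-0.419, -3.113, 0.001]
ft_force: [0.8, 0.2, -0.2]
grip_width: 0.851
grip_force: 0.0
```

Emit:
{"method": "step_arm", "body": {"targets": [[0,0,0,0,0,0,0.3],[0,0,0,0,0,0,0.3],[0,0,0,0,0,0,0.3],[0,0,0,0,0,0,0.3],[0,0,0,0,0,0,0.3]]}}

```text
time: 10.03
position: [0.4906, 0.4428, 0.0016]
tool_rot: [0.42, 3.113, 0.0]
ft_force: [-1.1, 0.7, -0.2]
grip_width: 0.515
grip_force: 25.0
```

Emit:
{"method": "step_arm", "body": {"targets": [[0,0,2,0,0,0,0.3],[0,0,4,0,0,0,0.3],[0,0,4,0,0,0,0.3],[0.95,-3.7,1,0,0,0,0.3],[0.95,-3.7,1,0,0,0,0.3]]}}

```text
time: 10.45
position: [0.5086, 0.3725, 0.1248]
tool_rot: [0.409, 3.112, 0.008]
ft_force: [1.0, -0.7, -0.7]
grip_width: 0.515
grip_force: 25.0
```

Emit:
{"method": "step_arm", "body": {"targets": [[0.95,-3.7,1,0,0,1,0.3],[0.95,-3.7,1,0,0,1,0.3],[0.95,-3.7,1,0,0,0.4,0.3],[0.95,-3.7,0,0,0,0,0.3],[0.95,-3.7,0,0,0,0,0.3]]}}

```text
time: 10.87
position: [0.5577, 0.1822, 0.1526]
tool_rot: [0.354, 3.12, 0.0]
ft_force: [0.3, 0.0, 0.7]
grip_width: 0.514
grip_force: 25.0
```

Emit:
{"method": "step_arm", "body": {"targets": [[0.95,-3.7,0,0,0,0,0.3],[0.95,-3.7,0,0,0,0,0.3],[0.95,-3.7,0,0,0,0,0.3],[0.95,-3.7,0,0,0,0,0.3],[0.95,-3.7,0,0,0,0,0.3]]}}

```text
time: 11.28
position: [0.6047, -0.003, 0.1518]
tool_rot: [0.354, 3.121, -0.0]
ft_force: [0.9, 0.2, -0.2]
grip_width: 0.516
grip_force: 25.0
```

Emit:
{"method": "step_arm", "body": {"targets": [[0.95,-3.7,0,0,0,0,0.3],[0.95,-3.7,0,0,0,0,0.3],[0,0,0,0,0,0,0.3],[0,0,-2,0,0,0,0.3],[0,0,-2.5,0,0,0,0.3]]}}

```text
time: 11.7
position: [0.6255, -0.0761, 0.1082]
tool_rot: [0.357, 3.116, 0.0]
ft_force: [1.2, 0.4, -0.9]
grip_width: 0.513
grip_force: 25.0
```

Emit:
{"method": "step_arm", "body": {"targets": [[0,0,0,0,0,0,0.3],[0,0,0,0,0,0,0.3],[0,0,0,0,0,0,0.3],[0,0,0,0,0,0,0.3],[0,0,0,0,0,0,0.3]]}}

```text
time: 12.12
position: [0.6245, -0.0749, 0.1082]
tool_rot: [0.353, 3.119, -0.0]
ft_force: [0.4, -0.6, -0.6]
grip_width: 0.513
grip_force: 25.0
```

```bash
python3 -c "
from h import *
look(.089,(.662,.089),'w5',lo=.8,rad=.07)
look(.077,(.624,-.076),None,lo=.9,rad=.08)"
```

```text
rect [657.8  83.5  57.6  55.1  77.6] touch [ 431  184   62   68 2730] medz 87.9 TCP [624.5 -74.9 108.2] close 77.1
rect [607.8 -72.7  73.7  45.4  77.1] touch [ 200  165  110   64 3159] medz 76.0 TCP [624.4 -75.  108. ] close 77.1
```

View pics/w5.png

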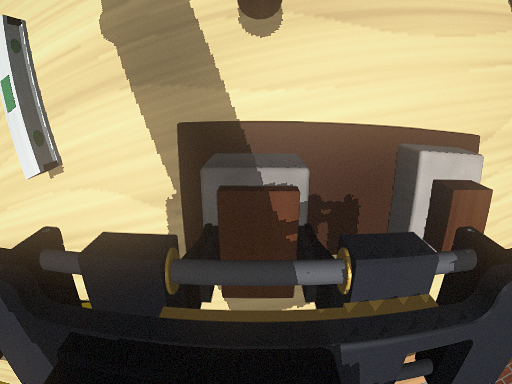

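The thin packer is held over the high pier (258,200). The thick packer sits on the low pier at right (465,215), partly occluded here.

Emit:
{"method": "step_arm", "body": {"targets": [[0,-0.1,-1.5,0,0,0,0.3],[0,0,-1.2,0,0,0,0.3],[0,0,0,0,0,0,0.3],[0,0,0,0,0,0,0.3],[0,0,0,0,0,0,0.3]]}}

```text
time: 12.63
position: [0.6233, -0.076, 0.0796]
tool_rot: [-0.354, -3.121, -0.0]
ft_force: [0.1, 0.1, 0.0]
grip_width: 0.516
grip_force: 25.0
```

Emit:
{"method": "step_arm", "body": {"targets": [[0.05,0,-0.1,0,0,0,0.3],[0,0,0,0,0,0,0.3],[0,0,0,0,0,0,0.3],[0,0,0,0,0,0,0.3],[0,0,0,0,0,0,0.3]]}}

```text
time: 13.05
position: [0.6241, -0.0761, 0.0787]
tool_rot: [0.354, 3.121, 0.0]
ft_force: [-1.3, -0.7, -0.6]
grip_width: 0.515
grip_force: 25.0
```

Emit:
{"method": "step_arm", "body": {"targets": [[0,0,0,0,0,0,1],[0,0,0,0,0,0,1],[0,0,0,0,0,0,1],[0,0,0,0,0,0,1],[0,0,0,0,0,0,1]]}}

```text
time: 13.47
position: [0.6241, -0.0761, 0.0786]
tool_rot: [0.354, 3.121, 0.0]
ft_force: [-0.0, -0.3, -1.0]
grip_width: 0.811
grip_force: 0.0
```

Emit:
{"method": "step_arm", "body": {"targets": [[0,0,1,0,0,0,1],[0,0,3.5,0,0,0,1],[1.3,1.4,3,0,0,0,1],[1.3,1.4,3,0,0,0,1],[1.3,1.4,3,0,0,0,1]]}}

```text
time: 13.88
position: [0.6633, -0.034, 0.2162]
tool_rot: [0.356, 3.12, -0.0]
ft_force: [0.7, 0.0, -0.3]
grip_width: 0.995
grip_force: 0.0
```

Emit:
{"method": "step_arm", "body": {"targets": [[1.3,1.4,3,0,0,0,1],[1.3,1.4,0.5,0,0,0,1],[1.3,1.4,0,0,0,0,1],[0,0,0,0,0,0,1],[0,0,0,0,0,0,1]]}}

```text
time: 14.3
position: [0.7021, 0.0093, 0.2489]
tool_rot: [-0.351, -3.122, -0.001]
ft_force: [0.0, -0.4, -0.2]
grip_width: 0.999
grip_force: 0.0
```

```bash
python3 -c "
from h import *
look(.089,(.662,.089),'w6',lo=.8,rad=.07)
look(.089,(.624,-.076),None,lo=.93,rad=.08)
look(.057,(.662,.089),None,lo=.9,rad=.09)
look(.075,(.4495,-.033),None,lo=.9,rad=.05)"
```

```text
rect [662.7  88.3  54.6  47.5 -13.2] touch [ 298  103   44   50 2043] medz 88.2 TCP [702.1   9.3 248.9] close 77.2
rect [626.5 -74.5  70.2  46.7 -13. ] touch [ 149   98   42   64 2415] medz 88.1 TCP [701.7   7.8 248.6] close 77.1
rect [662.4  88.6  99.3  74.6 -13.2] touch [ 285   84   63   83 2839] medz 56.2 TCP [701.6   6.9 248.5] close 77.0Traceback (most recent call last):
  File "<string>", line 6, in <module>
    look(.075,(.4495,-.033),None,lo=.9,rad=.05)
    ~~~~^^^^^^^^^^^^^^^^^^^^^^^^^^^^^^^^^^^^^^^
  File "h.py", line 34, in look
    i=1+np.argmax(s[1:,4])
        ~~~~~~~~~^^^^^^^^^
    return _wrapfunc(a, 'argmax', axis=axis, out=out, **kwds)
    return bound(*args, **kwds)
ValueError: attempt to get argmax of an empty sequence
```

View pics/w6.png

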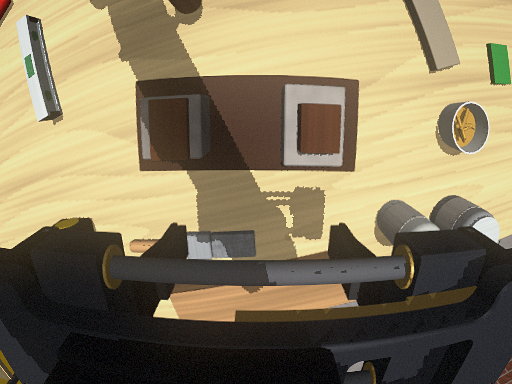

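Both packers lie centred and square on their piers: thin at (168,130), thick at (318,129).

Emit:
{"method": "step_arm", "body": {"targets": [[-1.9,-0.31,-0.35,0,0,-6.9,1],[-1.9,-0.31,-0.35,0,0,-6.9,1],[-1.9,-0.31,-0.35,0,0,-6.9,1],[-1.9,-0.31,-0.35,0,0,-6.9,1],[-1.9,-0.31,-0.35,0,0,-6.9,1]]}}

```text
time: 14.92
position: [0.6056, -0.009, 0.2309]
tool_rot: [1.275, 2.871, -0.001]
ft_force: [-0.3, 0.0, 0.4]
grip_width: 1.002
grip_force: 0.0
```

Emit:
{"method": "step_arm", "body": {"targets": [[-1.9,-0.31,-0.35,0,0,-6.9,1],[-1.9,-0.31,-0.35,0,0,-6.9,1],[-1.9,-0.31,-0.35,0,0,-6.9,1],[-1.9,-0.31,-0.35,0,0,-6.9,1],[-1.9,-0.31,-0.35,0,0,-6.9,1]]}}

```text
time: 15.33
position: [0.5105, -0.0242, 0.2135]
tool_rot: [2.069, 2.364, -0.001]
ft_force: [-0.4, -0.0, 0.1]
grip_width: 1.004
grip_force: 0.0
```

Emit:
{"method": "step_arm", "body": {"targets": [[-1.9,-0.31,-0.35,0,0,-6.9,1],[-1.9,-0.31,-0.35,0,0,-6.9,1],[-1.9,-0.31,-0.35,0,0,-6.9,1],[0,0,0,0,0,0,1],[0,0,0,0,0,0,1]]}}

```text
time: 15.75
position: [0.4543, -0.0335, 0.2033]
tool_rot: [2.452, 1.961, -0.001]
ft_force: [1.2, 0.3, 0.0]
grip_width: 1.001
grip_force: 0.0
```

```bash
python3 -c "
from h import *
look(.075,(.4495,-.033),None,lo=.9,rad=.05)"
```

```text
rect [450.8 -31.5  38.7  38.5  77.3] touch [ 234  166   39   38 1173] medz 74.0 TCP [454.3 -33.5 203.3] close -12.7
```

Emit:
{"method": "step_arm", "body": {"targets": [[-0.35,0.2,-2.5,0,0,0,1],[0,0,-4,0,0,0,1],[0,0,-4,0,0,0,1],[0,0,-4,0,0,0,1],[0,0,-1.6,0,0,0,1]]}}

```text
time: 16.22
position: [0.449, -0.0298, 0.0376]
tool_rot: [-2.447, -1.962, 0.005]
ft_force: [-0.9, -0.6, -0.1]
grip_width: 1.003
grip_force: 0.0
```

Emit:
{"method": "step_arm", "body": {"targets": [[0,0,0,0,0,0,0.25],[0,0,0,0,0,0,0.25],[0,0,0,0,0,0,0.25],[0,0,0,0,0,0,0.25],[0,0,0,0,0,0,0.25]]}}

```text
time: 16.63
position: [0.4533, -0.0306, 0.0438]
tool_rot: [2.45, 1.962, 0.004]
ft_force: [0.6, 0.5, -0.0]
grip_width: 0.704
grip_force: 0.0
```

Emit:
{"method": "step_arm", "body": {"targets": [[0,0,0,0,0,0,0.25],[0,0,0,0,0,0,0.25],[0,0,0,0,0,0,0.25],[0,0,0,0,0,0,0.25],[0,0,0,0,0,0,0.25]]}}

```text
time: 17.05
position: [0.4518, -0.0305, 0.0424]
tool_rot: [2.452, 1.963, 0.0]
ft_force: [-0.4, -0.1, 2.3]
grip_width: 0.453
grip_force: 24.9
```

Emit:
{"method": "step_arm", "body": {"targets": [[0,0,2,0,0,0,0.25],[0,0,4,0,0,0,0.25],[0,0,4,0,0,0,0.25],[0,0,3,0,0,0,0.25],[3.0,0.6,0,0,0,-0.2,0.25]]}}

```text
time: 17.47
position: [0.4825, -0.0264, 0.1796]
tool_rot: [2.45, 1.949, 0.005]
ft_force: [1.4, -0.6, -0.2]
grip_width: 0.453
grip_force: 24.9
```

Emit:
{"method": "step_arm", "body": {"targets": [[3.5,0.6,0,0,0,0,0.25],[3.5,0.6,0,0,0,0,0.25],[3.5,0.6,0,0,0,0,0.25],[3.5,0.6,0,0,0,0,0.25],[2.1,0.7,0,0,0,0,0.25]]}}

```text
time: 17.88
position: [0.6453, 0.0061, 0.1709]
tool_rot: [-2.457, -1.957, -0.001]
ft_force: [-0.1, 0.0, -1.1]
grip_width: 0.454
grip_force: 24.9
```

Emit:
{"method": "step_arm", "body": {"targets": [[0,0,0,0,0,0,0.25],[0,0,0,0,0,0,0.25],[0,0,0,0,0,0,0.25],[0,0,0,0,0,0,0.25],[0,0,0,0,0,0,0.25]]}}

```text
time: 18.3
position: [0.6417, 0.0059, 0.1724]
tool_rot: [2.456, 1.958, -0.001]
ft_force: [0.2, -0.1, -0.7]
grip_width: 0.456
grip_force: 24.9
```

Emit:
{"method": "step_arm", "body": {"targets": [[0.1,0.1,-2,0,0,0,0.25],[0,0,-3,0,0,0,0.25],[0,0,-3,0,0,0,0.25],[0,0,-2,0,0,0,0.25],[0,0,-1,0,0,0,0.25]]}}

```text
time: 18.72
position: [0.6409, 0.0066, 0.0592]
tool_rot: [-2.455, -1.957, 0.006]
ft_force: [-0.8, -0.6, -1.0]
grip_width: 0.451
grip_force: 24.9
```

Emit:
{"method": "step_arm", "body": {"targets": [[0,0,0,0,0,0,0.25],[0,0,0,0,0,0,0.25],[0,0,0,0,0,0,0.25],[0,0,0,0,0,0,0.25],[0,0,0,0,0,0,0.25]]}}

```text
time: 19.13
position: [0.6446, 0.0076, 0.0638]
tool_rot: [2.455, 1.958, 0.003]
ft_force: [-0.2, 0.6, 0.2]
grip_width: 0.452
grip_force: 24.9
```

Emit:
{"method": "step_arm", "body": {"targets": [[-0.1,-0.05,-0.6,0,0,0,0.25],[0,0,0,0,0,0,0.25],[0,0,0,0,0,0,0.25],[0,0,0,0,0,0,0.25],[0,0,0,0,0,0,0.25]]}}

```text
time: 19.55
position: [0.6426, 0.0071, 0.0561]
tool_rot: [2.456, 1.959, 0.0]
ft_force: [0.3, -0.1, 0.2]
grip_width: 0.452
grip_force: 24.9
```

Emit:
{"method": "step_arm", "body": {"targets": [[0,0,-0.15,0,0,0,0.25],[0,0,0,0,0,0,0.25],[0,0,0,0,0,0,0.25],[0,0,0,0,0,0,0.25],[0,0,0,0,0,0,0.25]]}}

```text
time: 19.97
position: [0.6426, 0.0071, 0.0546]
tool_rot: [2.456, 1.959, 0.0]
ft_force: [0.7, 0.9, 0.2]
grip_width: 0.456
grip_force: 24.9
```

Emit:
{"method": "step_arm", "body": {"targets": [[0,0,0,0,0,0,0.9],[0,0,0,0,0,0,0.9],[0,0,0,0,0,0,0.9],[0,0,0,0,0,0,0.9],[0,0,0,0,0,0,0.9]]}}

```text
time: 20.38
position: [0.6426, 0.0071, 0.0546]
tool_rot: [2.456, 1.959, 0.0]
ft_force: [-0.3, -0.1, 1.0]
grip_width: 0.747
grip_force: 0.0
```

Emit:
{"method": "step_arm", "body": {"targets": [[0,0,1,0,0,0,1],[0,0,3,0,0,0,1],[0,0,4,0,0,0,1],[0,0,4,0,0,0,1],[-1.56,2.95,1,0,0,-6.85,1]]}}

```text
time: 20.8
position: [0.6328, 0.0293, 0.1922]
tool_rot: [2.57, 1.79, 0.012]
ft_force: [1.3, -1.4, 1.3]
grip_width: 0.99
grip_force: 0.0
```

Emit:
{"method": "step_arm", "body": {"targets": [[-1.56,2.95,1,0,0,-6.85,1],[-1.56,2.95,1,0,0,-6.85,1],[-1.56,2.95,1,0,0,-6.85,1],[-1.56,2.95,1,0,0,-6.85,1],[-1.56,2.95,1,0,0,-6.85,1]]}}

```text
time: 21.22
position: [0.548, 0.1856, 0.2362]
tool_rot: [2.99, 0.963, 0.002]
ft_force: [0.9, 0.0, 1.0]
grip_width: 1.0
grip_force: 0.0
```

Emit:
{"method": "step_arm", "body": {"targets": [[-1.56,2.95,0,0,0,-6.85,1],[-1.56,2.95,0,0,0,-6.85,1],[-1.56,2.95,0,0,0,-6.85,1],[-1.56,3.0,0,0,0,-6.85,1],[0,0,0,0,0,0,1]]}}

```text
time: 21.63
position: [0.481, 0.3111, 0.2362]
tool_rot: [-3.127, -0.246, 0.001]
ft_force: [-1.1, 0.8, -0.1]
grip_width: 1.0
grip_force: 0.0
```

```bash
python3 -c "
from h import *
im,P,m=look(.022,(.487,.303),'w7',lo=.5,rad=.14)
D=ctrl.get_image('top');K,T=cam('top')
P=cloud('top',K,T,D[1])
for z,xy,lo,r in((.022,(.487,.303),.6,.16),(.087,(.643,.007),.8,.04),(.045,(.704,.334),.6,.06),(.06,(.73,-.308),.6,.06)):
    m=((P[:,:,2]>z*lo)&(P[:,:,2]<z+.015)&(np.hypot(P[:,:,0]-xy[0],P[:,:,1]-xy[1])<r))
    print(rect('top',K,T,m,z))
"
```

```text
rect [488.9 304.4 247.3  50.1   8.6] touch [ 246   67   41  184 7032] medz 21.2 TCP [481.  311.1 236.2] close -81.0
[583.4 318.3  53.4  51.3   8.7]
[639.    6.6  40.4  37.6 -44.9]
[701.7 332.2  78.3  77.1   0.9]
[ 730.4 -309.3   72.2   40.6   88.8]
```

View pics/w7.png

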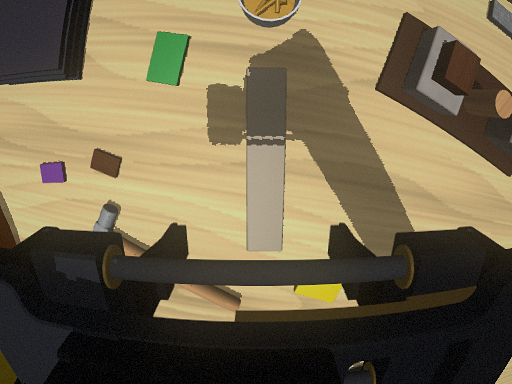

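The sill is fully visible (266,160) between the fingers, and the prop is standing between the piers (490,103).

Emit:
{"method": "step_arm", "body": {"targets": [[0.2,0.2,-2,0,0,0,1],[0,0,-4,0,0,0,1],[0,0,-4,0,0,0,1],[0,0,-4,0,0,0,1],[0,0,-4,0,0,0,1]], "force": 55}}

```text
time: 22.15
position: [0.49, 0.3027, 0.0535]
tool_rot: [3.132, 0.234, 0.003]
ft_force: [1.1, -0.0, 0.1]
grip_width: 1.003
grip_force: 0.0
```

Emit:
{"method": "step_arm", "body": {"targets": [[0,0,-2.5,0,0,0,1],[0,0,-1.3,0,0,0,1],[0,0,0,0,0,0,1],[0,0,0,0,0,0,1],[0,0,0,0,0,0,1]]}}

```text
time: 22.57
position: [0.4905, 0.3052, 0.0188]
tool_rot: [-3.131, -0.236, -0.006]
ft_force: [0.8, 0.3, 0.3]
grip_width: 0.998
grip_force: 0.0
```

Emit:
{"method": "step_arm", "body": {"targets": [[-0.1,0,-1.0,0,0,0,1],[0,0,-0.45,0,0,0,1],[0,0,0,0,0,0,0.3],[0,0,0,0,0,0,0.3],[0,0,0,0,0,0,0.3]]}}

```text
time: 22.98
position: [0.4877, 0.3047, 0.0023]
tool_rot: [-3.133, -0.237, -0.001]
ft_force: [-0.1, -0.2, 0.4]
grip_width: 0.853
grip_force: 0.0
```

Emit:
{"method": "step_arm", "body": {"targets": [[0,0,0,0,0,0,0.3],[0,0,0,0,0,0,0.3],[0,0,0,0,0,0,0.3],[0,0,0,0,0,0,0.3],[0,0,0,0,0,0,0.3]]}}

```text
time: 23.4
position: [0.4877, 0.3041, 0.0022]
tool_rot: [3.132, 0.237, 0.0]
ft_force: [0.0, -1.5, 2.5]
grip_width: 0.571
grip_force: 55.0
```

Emit:
{"method": "step_arm", "body": {"targets": [[0,0,1,0,0,0,0.3],[0,0,2.5,0,0,0,0.3],[0,0,3.5,0,0,0,0.3],[0,0,4,0,0,0,0.3],[0,0,4,0,0,0,0.3]]}}

```text
time: 23.82
position: [0.486, 0.3041, 0.1527]
tool_rot: [3.132, 0.238, -0.005]
ft_force: [1.4, 0.6, -5.5]
grip_width: 0.564
grip_force: 55.0
```

Emit:
{"method": "step_arm", "body": {"targets": [[0,0,3,0,0,0,0.3],[0.8,-1.5,0,0,0,3.4,0.3],[1.45,-2.8,0,0,0,6.3,0.3],[1.45,-2.8,0,0,0,6.3,0.3],[1.45,-2.8,0,0,0,6.3,0.3]]}}

```text
time: 24.23
position: [0.5385, 0.2047, 0.1819]
tool_rot: [3.024, 0.849, -0.002]
ft_force: [1.0, -0.2, -5.1]
grip_width: 0.574
grip_force: 55.0
```

Emit:
{"method": "step_arm", "body": {"targets": [[1.45,-2.8,0,0,0,6.3,0.3],[1.45,-2.8,0,0,0,6.3,0.3],[1.45,-2.8,0,0,0,6.3,0.3],[1.45,-2.8,0,0,0,6.3,0.3],[1.45,-2.8,0,0,0,6.3,0.3]]}}

```text
time: 24.65
position: [0.6111, 0.0644, 0.1816]
tool_rot: [-2.681, -1.636, 0.002]
ft_force: [0.9, 0.0, -4.7]
grip_width: 0.569
grip_force: 55.0
```

Emit:
{"method": "step_arm", "body": {"targets": [[1.45,-2.8,0,0,0,6.3,0.3],[1.45,-2.8,0,0,0,6.3,0.3],[0.22,-0.34,0,0,0,1.9,0.3],[0,0,0,0,0,0,0.3],[0,0,0,0,0,0,0.3]]}}

```text
time: 25.07
position: [0.642, 0.0061, 0.1812]
tool_rot: [-2.459, -1.951, 0.001]
ft_force: [0.2, 0.3, -4.5]
grip_width: 0.568
grip_force: 55.0
```

Emit:
{"method": "step_arm", "body": {"targets": [[0,0,0,0,0,0,0.3],[0,0,0,0,0,0,0.3],[0,0,0,0,0,0,0.3],[0,0,0,0,0,0,0.3],[0,0,0,0,0,0,0.3]]}}

```text
time: 25.48
position: [0.6426, 0.0068, 0.1823]
tool_rot: [2.458, 1.956, 0.0]
ft_force: [0.3, 0.0, -4.8]
grip_width: 0.572
grip_force: 55.0
```

```bash
python3 -c "
from h import *
st=ctrl.get_state();b=st['position'][2]
im,P,m=look(b+.02,st['position'][:2],'w8',lo=.8,rad=.2)
"
```

```text
rect [657.1  66.4 124.6  76.2  77. ] touch [  187    16   142   244 25218] medz 201.2 TCP [642.6   6.8 182.3] close -13.0
```

View pics/w8.png

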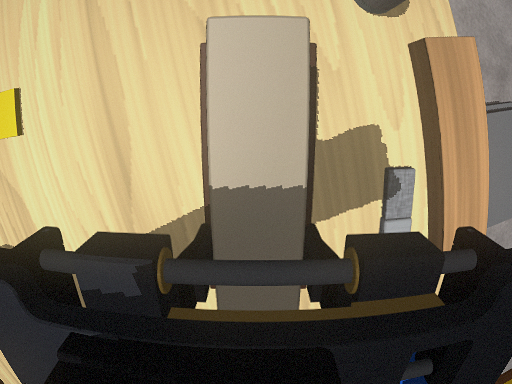

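The sill is held level and aligned with the board beneath (258,140).

Emit:
{"method": "step_arm", "body": {"targets": [[0.05,0,-1.5,0,0,0,0.3],[0,0,-2.5,0,0,0,0.3],[0,0,-2.0,0,0,0,0.3],[0,0,-1.2,0,0,0,0.3],[0,0,-0.6,0,0,0,0.3]]}}

```text
time: 25.95
position: [0.6419, 0.006, 0.1019]
tool_rot: [-2.458, -1.953, 0.004]
ft_force: [-0.1, -0.3, -4.5]
grip_width: 0.57
grip_force: 55.0
```

Emit:
{"method": "step_arm", "body": {"targets": [[0,0,0,0,0,0,0.3],[0,0,0,0,0,0,0.3],[0,0,0,0,0,0,0.3],[0,0,0,0,0,0,0.3],[0,0,0,0,0,0,0.3]]}}

```text
time: 26.37
position: [0.644, 0.0062, 0.1053]
tool_rot: [2.458, 1.954, 0.002]
ft_force: [0.5, 0.1, -5.2]
grip_width: 0.568
grip_force: 55.0
```

Emit:
{"method": "step_arm", "body": {"targets": [[-0.05,0.05,-0.7,0,0,0,0.3],[0,0,-0.4,0,0,0,0.3],[0,0,0,0,0,0,0.3],[0,0,0,0,0,0,0.3],[0,0,0,0,0,0,0.3]]}}

```text
time: 26.78
position: [0.6427, 0.0067, 0.0929]
tool_rot: [-2.459, -1.955, 0.0]
ft_force: [0.6, 0.2, -4.7]
grip_width: 0.571
grip_force: 55.0
```

Emit:
{"method": "step_arm", "body": {"targets": [[0,0,-0.1,0,0,0,0.3],[0,0,0,0,0,0,0.3],[0,0,0,0,0,0,0.3],[0,0,0,0,0,0,0.3],[0,0,0,0,0,0,0.3]]}}

```text
time: 27.2
position: [0.6428, 0.0067, 0.0922]
tool_rot: [2.459, 1.955, 0.0]
ft_force: [-0.2, 0.3, -5.3]
grip_width: 0.568
grip_force: 55.0
```

Emit:
{"method": "step_arm", "body": {"targets": [[0,0,-0.08,0,0,0,0.3],[0,0,0,0,0,0,0.3],[0,0,0,0,0,0,0.3],[0,0,0,0,0,0,0.3],[0,0,0,0,0,0,0.3]]}}

```text
time: 27.62
position: [0.6428, 0.0067, 0.0913]
tool_rot: [2.459, 1.955, 0.0]
ft_force: [0.3, 0.7, -4.6]
grip_width: 0.569
grip_force: 55.0
```

Emit:
{"method": "step_arm", "body": {"targets": [[0,0,-0.05,0,0,0,0.3],[0,0,0,0,0,0,0.3],[0,0,0,0,0,0,0.3],[0,0,0,0,0,0,0.3],[0,0,0,0,0,0,0.3]]}}

```text
time: 28.03
position: [0.6428, 0.0067, 0.0913]
tool_rot: [2.459, 1.954, 0.0]
ft_force: [-2.2, -0.3, 0.7]
grip_width: 0.571
grip_force: 55.0
```

Emit:
{"method": "step_arm", "body": {"targets": [[0,0,0,0,0,0,1],[0,0,0,0,0,0,1],[0,0,0,0,0,0,1],[0,0,0,0,0,0,1],[0,0,0,0,0,0,1]], "force": 30}}

```text
time: 28.45
position: [0.6431, 0.0067, 0.091]
tool_rot: [2.459, 1.954, 0.001]
ft_force: [-0.3, -0.7, -0.1]
grip_width: 0.861
grip_force: 0.0
```

Emit:
{"method": "step_arm", "body": {"targets": [[0,0,1,0,0,0,1],[0,0,3,0,0,0,1],[0,0,4,0,0,0,1],[0,0,3,0,0,0,1],[-1.69,-2.7,0,0,0,-6.67,1]]}}

```text
time: 28.87
position: [0.6314, -0.0121, 0.2095]
tool_rot: [2.558, 1.817, 0.024]
ft_force: [-1.2, 1.0, 1.5]
grip_width: 0.997
grip_force: 0.0
```

Emit:
{"method": "step_arm", "body": {"targets": [[-1.69,-2.7,0,0,0,-6.67,1],[-1.69,-2.7,0,0,0,-6.67,1],[-1.69,-2.7,0,0,0,-6.67,1],[-1.69,-2.7,0,0,0,-6.67,1],[-1.69,-2.7,0,0,0,-6.67,1]]}}

```text
time: 29.28
position: [0.5407, -0.1564, 0.2019]
tool_rot: [2.982, 0.987, 0.002]
ft_force: [0.2, -0.6, 0.6]
grip_width: 1.001
grip_force: 0.0
```

Emit:
{"method": "step_arm", "body": {"targets": [[-1.69,-2.7,0,0,0,-6.67,1],[-1.69,-2.7,0,0,0,-6.67,1],[-1.69,-2.7,0,0,0,-6.67,1],[-1.69,-2.7,0,0,0,-6.67,1],[-1.69,-2.7,0,0,0,-6.67,1]]}}

```text
time: 29.7
position: [0.4562, -0.2914, 0.202]
tool_rot: [3.139, 0.09, 0.002]
ft_force: [0.2, -0.1, -0.0]
grip_width: 1.002
grip_force: 0.0
```

Emit:
{"method": "step_arm", "body": {"targets": [[0,0,0,0,0,0,1],[0,0,0,0,0,0,1],[0,0,0,0,0,0,1],[0,0,0,0,0,0,1],[0,0,0,0,0,0,1]]}}

```text
time: 30.12
position: [0.4579, -0.2888, 0.201]
tool_rot: [-3.14, -0.104, -0.001]
ft_force: [0.4, 0.7, -0.3]
grip_width: 0.998
grip_force: 0.0
```

```bash
python3 -c "
from h import *
im,P,m=look(.040,(.457,-.290),'w9',lo=.6,rad=.11)
D=ctrl.get_image('top');K,T=cam('top');cv2.imwrite('pics/top9.png',D[0][90:250,130:430,::-1].repeat(2,0).repeat(2,1))
P=cloud('top',K,T,D[1])
m=(P[:,:,2]>.1)&(np.hypot(P[:,:,0]-.643,P[:,:,1]-.007)<.16)&(P[:,:,2]<.13)
print(rect('top',K,T,m,.111),np.median(P[m],axis=0))
q=P[m];print(np.linalg.lstsq(np.c_[q[:,:2]-q[:,:2].mean(0),np.ones(len(q))],q[:,2],rcond=None)[0])
"
```

```text
rect [ 459.8 -291.3  178.7   23.7    4.4] touch [ 249   96   23  154 3246] medz 39.3 TCP [ 457.9 -288.8  201. ] close -86.2
[640.9   7.2 249.2  52.1  77. ] [0.64133329 0.00580474 0.11173547]
[ 0.02440892 -0.003543    0.11158132]
```

View pics/top9.png

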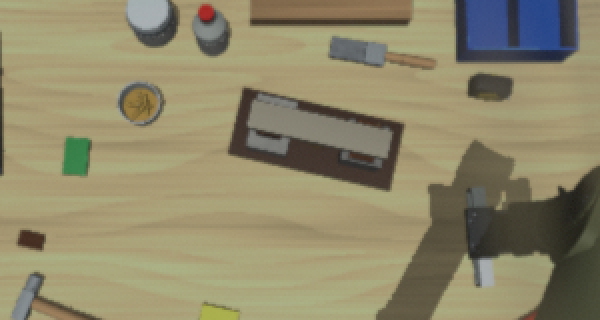

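The crop shows the sill lying across both packers at (318,125), along the board and centred. The tub and tape haven't moved.

Emit:
{"method": "step_arm", "body": {"targets": [[0.2,-0.25,-2.5,0,0,0.7,1],[0,0,-4,0,0,0,1],[0,0,-4,0,0,0,1],[0,0,-4,0,0,0,1],[0,0,-3,0,0,0,1]]}}

```text
time: 30.63
position: [0.4578, -0.2914, 0.0228]
tool_rot: [-3.138, -0.12, 0.003]
ft_force: [-0.4, -0.2, -0.1]
grip_width: 0.999
grip_force: 0.0
```

Emit:
{"method": "step_arm", "body": {"targets": [[0,0,-0.8,0,0,0,1],[0,0,0,0,0,0,1],[0,0,0,0,0,0,1],[0,0,0,0,0,0,1],[0,0,0,0,0,0,1]]}}

```text
time: 31.05
position: [0.4607, -0.2939, 0.0203]
tool_rot: [3.137, 0.117, 0.006]
ft_force: [-0.4, -1.1, 0.2]
grip_width: 1.0
grip_force: 0.0
```

Emit:
{"method": "step_arm", "body": {"targets": [[-0.05,0.1,-0.9,0,0,0,1],[0,0,0,0,0,0,0.6],[0,0,0,0,0,0,0.4],[0,0,0,0,0,0,0.1],[0,0,0,0,0,0,0.1]]}}

```text
time: 31.47
position: [0.4584, -0.2919, 0.0089]
tool_rot: [3.139, 0.117, 0.0]
ft_force: [-0.2, -0.3, -0.2]
grip_width: 0.782
grip_force: 0.0
```

Emit:
{"method": "step_arm", "body": {"targets": [[0,0,0,0,0,0,0.1],[0,0,0,0,0,0,0.1],[0,0,0,0,0,0,0.1],[0,0,0,0,0,0,0.1],[0,0,0,0,0,0,0.1]]}}

```text
time: 31.88
position: [0.4584, -0.2918, 0.0088]
tool_rot: [3.139, 0.118, -0.0]
ft_force: [0.5, 0.3, 0.3]
grip_width: 0.403
grip_force: 0.0
```

Emit:
{"method": "step_arm", "body": {"targets": [[0,0,0,0,0,0,0.1],[0,0,0,0,0,0,0.1],[0,0,0,0,0,0,0.1],[0,0,0,0,0,0,0.1],[0,0,0,0,0,0,0.1]]}}

```text
time: 32.3
position: [0.4584, -0.292, 0.0088]
tool_rot: [3.139, 0.117, 0.0]
ft_force: [0.9, 0.0, 0.3]
grip_width: 0.275
grip_force: 30.0
```

Emit:
{"method": "step_arm", "body": {"targets": [[0,0,1,0,0,0,0.1],[0,0,3,0,0,0,0.1],[0,0,4,0,0,0,0.1],[0,0,4,0,0,0,0.1],[0,0,4,0,0,0,0.1]]}}

```text
time: 32.72
position: [0.4576, -0.2911, 0.1706]
tool_rot: [-3.139, -0.118, 0.001]
ft_force: [0.9, -0.5, -2.8]
grip_width: 0.273
grip_force: 30.0
```

Emit:
{"method": "step_arm", "body": {"targets": [[0,0,3,0,0,0,0.1],[1.0,1.6,0,0,0,4,0.1],[1.6,2.6,0,0,0,6.3,0.1],[1.6,2.6,0,0,0,6.3,0.1],[1.6,2.6,0,0,0,6.3,0.1]]}}

```text
time: 33.13
position: [0.5164, -0.1966, 0.1994]
tool_rot: [3.052, 0.745, -0.0]
ft_force: [-0.7, 0.1, -2.8]
grip_width: 0.275
grip_force: 30.0
```

Emit:
{"method": "step_arm", "body": {"targets": [[1.6,2.6,0,0,0,6.3,0.1],[1.6,2.6,0,0,0,6.3,0.1],[1.6,2.6,0,0,0,6.3,0.1],[1.6,2.6,0,0,0,6.3,0.1],[1.6,2.6,0,0,0,6.3,0.1]]}}

```text
time: 33.55
position: [0.5964, -0.0664, 0.1991]
tool_rot: [-2.734, -1.547, 0.001]
ft_force: [0.5, -0.8, -1.6]
grip_width: 0.273
grip_force: 30.0
```

Emit:
{"method": "step_arm", "body": {"targets": [[1.6,2.6,0,0,0,6.3,0.1],[1.6,2.6,0,0,0,5.7,0.1],[1.4,2.14,0,0,0,0,0.1],[0,0,-2,0,0,0,0.1],[0,0,-2,0,0,0,0.1]]}}

```text
time: 33.97
position: [0.6434, 0.009, 0.1598]
tool_rot: [2.559, 1.823, 0.005]
ft_force: [0.4, -1.5, -2.7]
grip_width: 0.275
grip_force: 30.0
```

Emit:
{"method": "step_arm", "body": {"targets": [[0,0,0,0,0,0,0.1],[0,0,0,0,0,0,0.1],[0,0,0,0,0,0,0.1],[0,0,0,0,0,0,0.1],[0,0,0,0,0,0,0.1]]}}

```text
time: 34.38
position: [0.6431, 0.0053, 0.1604]
tool_rot: [2.562, 1.815, 0.003]
ft_force: [0.2, -0.2, -1.2]
grip_width: 0.272
grip_force: 30.0
```

```bash
python3 -c "
from h import *
im,P,m=look(.111,(.672,.12),'w10',lo=.93,rad=.12)
"
```

```text
rect [657.2  66.9 124.9  49.6  76.7] touch [ 203   40   74  176 4677] medz 110.2 TCP [643.1   5.3 160.4] close -19.4
```

View pics/w10.png

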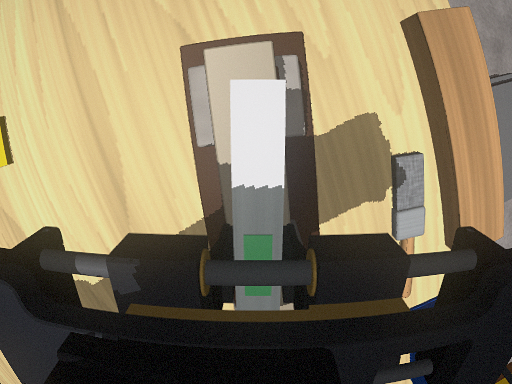

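The sill end shows at (240,50) and the held level (258,150) is still about 6° off, so I'm correcting the turn.

Emit:
{"method": "step_arm", "body": {"targets": [[0,0,0,0,0,3.3,0.1],[0,0,-1,0,0,3,0.1],[0,0,-1.4,0,0,0,0.1],[0,0,-0.8,0,0,0,0.1],[0,0,0,0,0,0,0.1]]}}

```text
time: 34.85
position: [0.6405, 0.0051, 0.124]
tool_rot: [-2.458, -1.952, 0.006]
ft_force: [-0.6, -0.2, -1.5]
grip_width: 0.272
grip_force: 30.0
```

Emit:
{"method": "step_arm", "body": {"targets": [[0,0,0,0,0,0,0.1],[0,0,0,0,0,0,0.1],[0,0,0,0,0,0,0.1],[0,0,0,0,0,0,0.1],[0,0,0,0,0,0,0.1]]}}

```text
time: 35.27
position: [0.6427, 0.0057, 0.1274]
tool_rot: [2.458, 1.955, 0.001]
ft_force: [-0.4, -0.1, -0.8]
grip_width: 0.275
grip_force: 30.0
```

Emit:
{"method": "step_arm", "body": {"targets": [[0,0,-0.6,0,0,0,0.1],[0,0,0,0,0,0,0.1],[0,0,0,0,0,0,0.1],[0,0,0,0,0,0,0.1],[0,0,0,0,0,0,0.1]]}}

```text
time: 35.68
position: [0.6423, 0.0056, 0.1207]
tool_rot: [-2.459, -1.955, 0.0]
ft_force: [0.6, -0.3, -2.4]
grip_width: 0.273
grip_force: 30.0
```

Emit:
{"method": "step_arm", "body": {"targets": [[0,0,-0.08,0,0,0,0.1],[0,0,0,0,0,0,0.1],[0,0,0,0,0,0,0.1],[0,0,0,0,0,0,0.1],[0,0,0,0,0,0,0.1]]}}

```text
time: 36.1
position: [0.6424, 0.0056, 0.12]
tool_rot: [2.459, 1.955, 0.0]
ft_force: [0.0, 0.8, -2.2]
grip_width: 0.272
grip_force: 30.0
```

Emit:
{"method": "step_arm", "body": {"targets": [[0,0,-0.06,0,0,0,0.1],[0,0,0,0,0,0,0.1],[0,0,0,0,0,0,0.1],[0,0,0,0,0,0,0.1],[0,0,0,0,0,0,0.1]]}}

```text
time: 36.52
position: [0.6425, 0.0056, 0.1199]
tool_rot: [2.459, 1.955, 0.0]
ft_force: [-1.1, -0.1, 2.6]
grip_width: 0.275
grip_force: 30.0
```

Emit:
{"method": "step_arm", "body": {"targets": [[0,0,0,0,0,0,0.8],[0,0,0,0,0,0,0.8],[0,0,0,0,0,0,0.8],[0,0,0,0,0,0,0.8],[0,0,0,0,0,0,0.8]]}}

```text
time: 36.93
position: [0.6424, 0.0056, 0.1193]
tool_rot: [2.459, 1.955, 0.0]
ft_force: [0.3, 0.3, 0.5]
grip_width: 0.567
grip_force: 0.0
```

Emit:
{"method": "step_arm", "body": {"targets": [[0,0,0.5,0,0,0,0.8],[0,0,1.5,0,0,0,0.8],[0,0,3,0,0,0,0.8],[0,0,4,0,0,0,0.8],[0,0,4,0,0,0,0.8]]}}

```text
time: 37.35
position: [0.6416, 0.0055, 0.2503]
tool_rot: [-2.458, -1.955, 0.002]
ft_force: [1.0, 0.3, -0.7]
grip_width: 0.791
grip_force: 0.0
```

Emit:
{"method": "step_arm", "body": {"targets": [[-2,-3,0,0,0,0,0.8],[-2,-3,0,0,0,0,0.8],[-2,-3,0,0,0,0,0.8],[-2,-3,0,0,0,0,0.8],[-2,-3,0,0,0,0,0.8]]}}

```text
time: 37.77
position: [0.5414, -0.1456, 0.25]
tool_rot: [2.458, 1.955, 0.001]
ft_force: [0.0, 0.3, 0.4]
grip_width: 0.799
grip_force: 0.0
```

Emit:
{"method": "step_arm", "body": {"targets": [[0,-3,0,0,0,0,0.8],[0,-3,0,0,0,0,0.8],[0,0,0,0,0,0,0.8],[0,0,0,0,0,0,0.8],[0,0,0,0,0,0,0.8]]}}

```text
time: 38.18
position: [0.5426, -0.2035, 0.2496]
tool_rot: [-2.458, -1.956, -0.001]
ft_force: [0.8, -0.8, -0.1]
grip_width: 0.801
grip_force: 0.0
```

```bash
python3 -c "
from h import *
D,d=ctrl.get_image('top');K,T=cam('top');S=ctrl.get_image('side')[0]
a=cv2.resize(D[90:250,130:430,::-1],(600,320));b=cv2.resize(S[120:220,160:360,::-1],(560,280))
c=np.zeros((600,600,3),np.uint8);c[:320]=a;c[320:,:560]=b;cv2.imwrite('pics/fin.png',c)
P=cloud('top',K,T,d);r=np.hypot(P[:,:,0]-.643,P[:,:,1]-.007)
print(rect('top',K,T,(P[:,:,2]>.135)&(P[:,:,2]<.17)&(r<.13),.151),rect('top',K,T,(P[:,:,2]>.1)&(P[:,:,2]<.17)&(r<.16),.111))
print(ctrl.get_state()['position'],ctrl.get_state()['grip_width'],ctrl.get_state()['time'])
"
```

```text
[641.5   6.8 179.7  25.5  77.1] [640.9   7.2 249.2  51.9  76.9]
[ 0.54288528 -0.20251513  0.24962821] 0.7991569421693944 38.2833
```

View pics/fin.png

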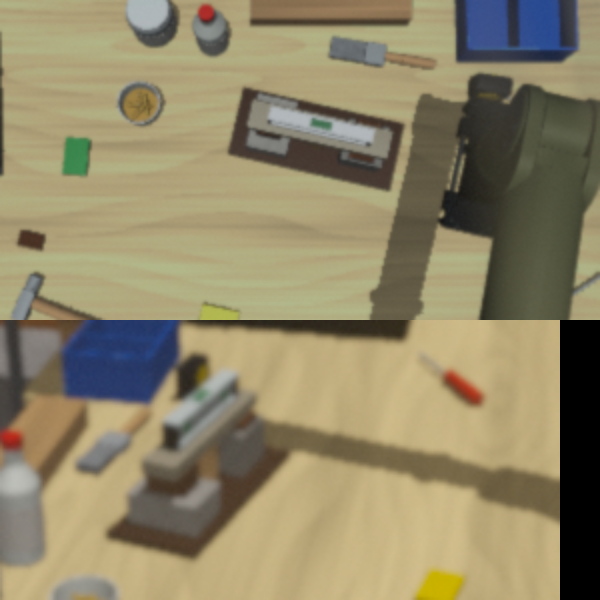

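The level (320,124) stands centred on the sill, window up. The side view shows the packers under the sill and the prop upright beneath it.

```bash
python3 -c "
from bench import ctrl
print(ctrl.close_job())"
```

```text
the job is handed in; nothing more can be done
None
```

The job is handed in at about 38 s: packers and prop placed first, the sill laid across them, the spirit level stood on top, everything released, and the tape and tub not moved.

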